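Set the glaze spray gun's air and needle cap

ROBOT

A 6-joint arm with a two-finger parallel gripper is mounted at the origin on the work surface. World frame = base frame: x ahead of the robot, y to its left, z up, the work surface at z = 0. Lengths are in m, angles in rad, forces in N, time in s.
With the tool pointing down it reaches from about 0.275 to 0.75 m from the base axis. Payload 10.2 kg.
Tool frame: the origin (TCP) lies at the very end of the fingers, on their centre line; the grasp point (between the pads) lies 19 mm behind it (robot.hold_point_z is the distance from the TCP to the grasp point, in m); z points along the fingers, y is the line along which they close (so a half turn about z gives the same grasp; the last joint's range is limited). The gripper opens to 88 mm and grips with 3 to 60 N. Pads are 18 mm wide; open, the fingers measure 123 mm over their backs; the gripper's body (75 mm by 187 mm) begins 45 mm behind the grasp point.
Start: joints at [-1.347, 0.313, 1.498, -0, 1.331, -0.223], TCP at [0.227, -0.473, 0.239] pointing down, gripper open.
Joint ranges: [-2.94, 2.94], [-0.97, 2.17], [0.19, 2.56], [-1.23, 4.37], [0.02, 3.11], [-2.88, 2.88]. Speed limits (rad/s): [2.39, 2.39, 3.01, 3.14, 3.14, 3.14].

INTERFACE

Orientations are given as [roll, pitch, yaw] about the fixed x, y, z axes, in that order (R = Rz(yaw) Ry(pitch) Rx(roll)).
In Python, from station import robot gives the robot as it stands. Calls block until the motion is done:
- robot.move_ptp(position, orientation): joint-space move of the TCP to a pose.
- robot.servo_line(position, rotation=None, speed=0.15): straight line of the TCP; rotation=None keeps the orientation; speed is the mean speed in m/s.
- robot.goto_joints(angles): joint-space move.
- robot.let_go() and robot.grab(): open the fingers fully, or close them until they stop; the grip force is fixed at half the most.
- robot.wait(seconds).
- robot.inverse_kinematics(position, orientation): joint angles nearest the present ones, or None.
- robot.read_state(): the state.
- robot.camera(name): name is "side" or "top"; returns a dict with "image" (480x640x3 uint8, red, green, blue), "fovy" (degrees; the focal length in pixels is half the picture's height over the tangent of half this angle, whatever the lens; pixels are square), "cx", "cy" (the principal point, pixels), "origin" and "attitude" of the camera in the world. Camera axes: x right, y up, looking along -z (the intrinsics and any distortion apply to the point x, -y, -z); pixel columns grow to the right and rows downward; lengths in m; the calibration is good to about 2 mm. A picture is of the moment at which its call begins. There is no depth.
A pose or a line that the arm cannot do raises robot.IKError and nothing moves.
- robot.job_done(): hands the job in; it is judged then, once.
The state is a dict: "clock": time; "q": joint angles; "qvel": joint speeds; "joint_efforts": joint torques, N m; "position": TCP position; "tool_rot": TCP orientation; "ft_force": force on the tool from outside, world axes, zero at the start; "wrist_torque": the same for the moment, N m; "opening": finger opening in m; "grip_force": force on a finger pad.
Only numpy, scipy, OpenCV 4.12 (cv2) and the standard library are available. Lean on these libraries where they do the work, as an engineer would, in place of code of your own. Each camera call takes 0.05 s, during which the arm holds its last target. There are 200 camera calls.

TASK

Get the glaze spray gun ready: on the air regulator, press the sprung blue knob down, turn it clockwise until its white line is at the green dot, and let it pop back up so that it locks there. Then thread the gun's black knurled end cap down until it bottoms out, back it off a quarter turn, and finish still gripping the cap in that position so that I can tighten its set screw. Leave the dish, the vase, the cup and the jar where they are.

Things in the scene. Friction and masses are not known exactly. Their poses are not given: they have to be found in the camera images.
- regulator: Air filter regulator fixed on a heavy bench bracket (black base 130 x 100 mm; grey metal body 56 mm square, clear bowl below, 42 mm gauge on the front, thin steel tubes at the sides). Origin: on the work surface, straight under the knob's axis; z up, -x its front with the gauge. Placed and turned differently each time, but does not move.
- green_dot (a point): Centre of the larger green dot to set, on the grey scale ring round the knob's foot (ring 72 mm diameter, top 149 mm above the work surface, does not turn), 29.5 mm from the knob's axis. Three dots, 60 degrees apart, follow each other clockwise seen from above: white at the front (-x of regulator), green, white. Axes as the regulator.
- knob_grip (a point): Point on the blue knob's axis, 24 mm above its underside, 14 mm below its top; 182 mm above the work surface while the knob is up. The knob is an upright cylinder, 40 mm diameter, 38 mm tall, with a white line on top and side; the point's -x axis points along that line. The space round it is free above the scale ring, 33 mm below this point (27 mm when pressed).
- reg_knob (a joint): Turn of the blue knob, rad; 0 = white line at the first, front dot (the start), grows clockwise seen from above; 1.047 = at the green dot; stops at 0 and 2.094. While it is up, dogs inside lock it within about 10 degrees of a dot; it turns only when pressed at least 5 mm, then against about 0.02 N m. Let go further than 10 degrees from a dot, it hangs 4 mm down, not locked.
- reg_press (a joint): How far the blue knob is pressed down, m; 0 = up, 0.006 = fully down. Its spring takes about 5 N to start and 10 N at the bottom and brings it back up.
- spray_stand: Glaze spray gun clamped upright, nozzle down, over a round aluminium banding wheel (170 mm diameter, top 42 mm high) on a heavy grey base plate (210 x 130 mm). Origin: on the work surface, straight under the gun's axis; z up; the clamp arm and 16 mm rod stand to +x, 130 mm from the axis, rod top 192 mm high. Placed and turned differently each time, but does not move.
- gun_rear (a point): Centre of the gun body's rear (upper) face, 205 mm above the work surface, on the gun's axis; the cap bottoms out on it. The body below it is 36 mm in diameter for 21 mm, then 38 mm.
- end_cap: Black knurled end cap (needle stop) screwed on the gun's upper end: upright cylinder 40 mm in diameter, 34 mm tall, white line on its top and side. Origin: centre of its underside. Its -x axis points along the white line.
- cap_grip (a point): Point on the end cap's axis 20 mm above its underside (14 mm below its top), 225 mm above the work surface when the cap is bottomed; the place to grip it. Axes as the cap.
- cap_turn (a joint): Turn of the end cap, rad; 0 = bottomed out, grows as it is unscrewed (counter-clockwise seen from above); starts between 2.3 and 4.2, can go to 7. It rises 4 mm per turn. At 0 the white line points along -x of spray_stand, away from the rod. About 0.05 N m turns it, it stays where it is left, and at 0 it stops hard. A quarter turn is 1.571.
- dish: Bisque dish, 110 mm diameter, 18 mm tall, loose on the banding wheel under the gun; origin at the centre of its underside. Leave alone.
- vase: Cream bisque vase, 100 mm diameter, 160 mm tall; origin at the centre of its underside. Leave alone.
- water_cup: White ceramic water cup, 68 mm diameter, 45 mm tall; origin at the centre of its underside. Leave alone.
- glaze_jar: Blue glaze jar with a black lid, 56 mm diameter, 60 mm tall; origin at the centre of its underside. Leave alone.

How it is judged:
On the way, in this order (a step that is already met when the one before it is completed fails the run):
1. the regulator knob is pressed fully enough to turn (value of joint reg_press above 0.004 m), for 0.1 s.
2. the knob is at the green dot and has popped back up (value of joint reg_knob between 0.8 and 1.29 rad and value of joint reg_press below 0.0015 m), for 0.2 s.
3. the end cap has bottomed out (value of joint cap_turn below 0.06 rad), for 0.1 s.
At the end, for the whole second after the job is handed in: The end cap stands still a quarter turn (90 degrees, within 17) open from bottomed out, still held between the fingers (grasp point within 28 mm of the cap's grip point, contact over 3 N); the regulator knob is up (within 1.5 mm) and locked at the green dot (60 degrees, within 14) (all of step 2 and value of joint cap_turn between 1.27 and 1.87 rad and velocity of joint cap_turn between -0.1 and 0.1 rad/s and contact force between the fingers and end_cap above 3 N and distance between the grasp point and cap_grip below 0.028 m); the arm keeps its last pose, push and grip.
It fails at once if the dish is moved (distance of dish from where it was at the start of the episode above 0.02 m).
It fails at once if the vase is moved (distance of vase from where it was at the start of the episode above 0.02 m).
It fails at once if the water cup is moved (distance of water_cup from where it was at the start of the episode above 0.02 m).
It fails at once if the glaze jar is moved (distance of glaze_jar from where it was at the start of the episode above 0.02 m).
It also fails if it takes over 64 s, if anything falls off the work surface, if the arm or the gripper's body presses on something with over 40 N, if the wrist force passes 120 N, or if a joint passes its speed limit or range.

## Working session

There is one attempt and no reset: what is moved stays moved. The work goes in short steps, each a Python script; the robot and the scene stay as the last script left them, time stands still between calls to the robot, and variables do not carry over. Pictures are saved under pics/ and viewed, at most 10 in all, crops included, and the job is handed in when it is done.

```bash
mkdir -p pics; ls
python3 - <<'E'
from station import robot
import cv2,numpy as np
for n in("top","side"):
    c=robot.camera(n); cv2.imwrite(f"pics/{n}0.png",c["image"][:,:,::-1])
    print({k:v for k,v in c.items() if k!="image"})
s=robot.read_state();print(s)
E
```

```text
pics
{'fovy': 50.041879721775665, 'cx': 320.282851445386, 'cy': 233.8173389251262, 'origin': array([5.07540218e-01, 7.15168035e-04, 1.01101214e+00]), 'attitude': array([ 0.07149539,  0.01523683, -1.5738639 ])}
{'fovy': 55.16924077903575, 'cx': 323.1313952406057, 'cy': 236.13237231732228, 'origin': array([0.17519817, 0.64904888, 0.57752491]), 'attitude': array([ 1.06767751, -0.01119746, -2.56248043])}
{'clock': 0.1, 'q': array([-1.34742520e+00,  3.13404226e-01,  1.49830636e+00, -4.06189777e-05,
        1.33097553e+00, -2.23403144e-01]), 'qvel': array([-2.11817926e-03, -1.29049749e-03, -2.43114238e-03, -6.90390369e-04,
        2.93975386e-05,  5.46552983e-04]), 'joint_efforts': array([ 3.00417974e-03, -4.02811468e+01, -2.52645975e+01,  6.95363106e-02,
        3.41759180e-02, -5.60760338e-05]), 'position': array([ 0.22676456, -0.47328221,  0.23823369]), 'tool_rot': array([-3.14051763e+00, -2.03789854e-04,  4.46783834e-01]), 'ft_force': array([ 0.10980394, -0.22268218, -0.56548042]), 'wrist_torque': array([-0.00693457,  0.01002338, -0.01516207]), 'grip_force': 0.0, 'opening': 0.08797447571014592}
```

View pics/top0.png

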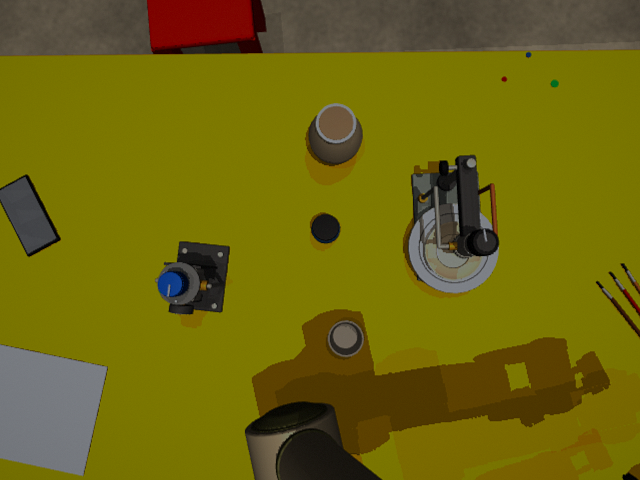

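View pics/side0.png

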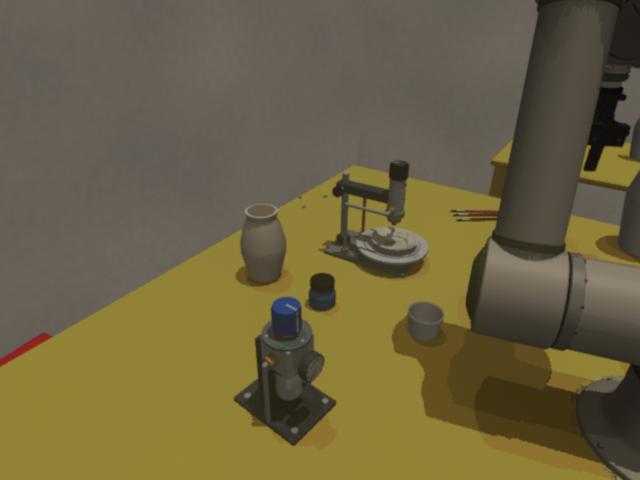

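The top view shows the blue knob near (170,285) with its line pointing down the image, and the cap near (485,242). In the side view the knob is at (287,317) and the cap at (399,170). I'll enlarge these.

```bash
cat > h.py <<'E'
import numpy as np,cv2
from scipy.spatial.transform import Rotation as R
from station import robot
def ray(c,u,v):
    f=240/np.tan(np.radians(c["fovy"])/2)
    d=np.array([(u-c["cx"])/f,-(v-c["cy"])/f,-1])
    return np.array(c["origin"]),R.from_euler("xyz",c["attitude"]).apply(d)
def atz(c,u,v,z):
    o,d=ray(c,u,v); return o+d*(z-o[2])/d[2]
def crop(img,u,v,w,h,k):
    return cv2.resize(img[v:v+h,u:u+w,::-1],None,fx=k,fy=k,interpolation=cv2.INTER_CUBIC)
E
python3 - <<'E'
import cv2,numpy as np
t=cv2.imread("pics/top0.png");s=cv2.imread("pics/side0.png")
f=lambda i,u,v:cv2.resize(i[v:v+60,u:u+80],(400,300),interpolation=cv2.INTER_CUBIC)
cv2.imwrite("pics/z.png",np.vstack([np.hstack([f(t,140,255),f(t,440,215)]),np.hstack([f(s,250,293),f(s,360,150)])]))
E
```

```text
(no output)
```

View pics/z.png

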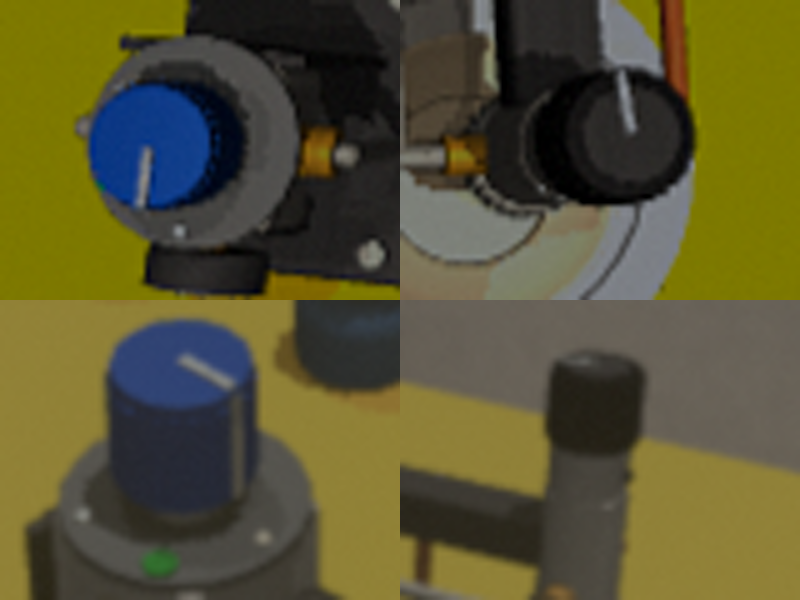

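Knob top centre in the top view is (169.8,284.2), with the line tip at (168,296.2) and the front dot at (176,301.4). The cap top centre is (485.2,242.2), with its line pointing to (484.2,229), and the rod top is at about (471,163). In the side view the green dot is at (282,345.4).

Run:
```python
from h import *
t=robot.camera("top");s=robot.camera("side")
def tri(a,b):
    (o1,d1),(o2,d2)=ray(t,*a),ray(s,*b)
    k=np.linalg.lstsq(np.c_[d1,-d2],o2-o1,rcond=None)[0]
    p,q=o1+k[0]*d1,o2+k[1]*d2; return ((p+q)/2).round(4),np.linalg.norm(p-q).round(4)
print("tri knob",tri((169.8,284.2),(286.4,305.8)),"cap",tri((485.2,242.2),(399.6,162.4)))
K=atz(t,169.8,284.2,.196);C=atz(t,485.2,242.2,.241);rod=atz(t,471,163,.192)
ang=lambda p,c:np.degrees(np.arctan2(*(p-c)[[1,0]])).round(1)
print(K,atz(t,178.6,283.4,.149),"side",atz(s,286.4,305.8,.196));print(C,atz(s,399.6,162.4,.241),rod,np.linalg.norm((rod-C)[:2]))
print("line",ang(atz(t,168,296.2,.196),K));d=atz(t,176,301.4,.149);print("dot",ang(d,K),np.linalg.norm((d-K)[:2]))
g=atz(s,282,345.4,.149);print("green",ang(g,K),np.linalg.norm((g-K)[:2]))
print("capline",ang(atz(t,484.2,229,.241),atz(t,486.4,241,.241)),"-x stand",ang(C,rod))
for n,P,z in(("K",K,.163),("C",C,.206)):
  r=[]
  for y in range(-180,180,15):
    q=robot.inverse_kinematics([P[0],P[1],z],[np.pi,0,np.radians(y)])
    if q is not None: r.append((y,q[5].round(2)))
  print(n,r)
```

```text
tri knob (array([0.4875, 0.2534, 0.1923]), np.float64(0.0017)) cap (array([ 0.5499, -0.2334,  0.2414]), np.float64(0.0016))
[0.48687304 0.25177884 0.196     ] [0.48697692 0.25146121 0.149     ] side [0.48530841 0.25750844 0.196     ]
[ 0.54916203 -0.23384365  0.241     ] [ 0.55100358 -0.23392268  0.241     ] [ 0.67923826 -0.22937164  0.192     ] 0.13015308284877575
line 172.4
dot 173.2 0.0300685388988649
green 110.1 0.0320628822788553
capline 8.9 -x stand -178.0
K [(-180, np.float64(-1.31)), (-165, np.float64(-1.57)), (-150, np.float64(-1.83)), (-135, np.float64(-2.09)), (-120, np.float64(-2.35)), (-105, np.float64(-2.62)), (-90, np.float64(-2.88)), (-45, np.float64(2.62)), (-30, np.float64(2.36)), (-15, np.float64(2.1)), (0, np.float64(1.83)), (15, np.float64(1.57)), (30, np.float64(1.31)), (45, np.float64(1.05)), (60, np.float64(0.79)), (75, np.float64(0.53)), (90, np.float64(0.26)), (105, np.float64(0.0)), (120, np.float64(-0.26)), (135, np.float64(-0.52)), (150, np.float64(-0.78)), (165, np.float64(-1.05))]
C [(-180, np.float64(-2.17)), (-165, np.float64(-2.43)), (-150, np.float64(-2.69)), (-105, np.float64(2.8)), (-90, np.float64(2.54)), (-75, np.float64(2.28)), (-60, np.float64(2.02)), (-45, np.float64(1.76)), (-30, np.float64(1.5)), (-15, np.float64(1.23)), (0, np.float64(0.97)), (15, np.float64(0.71)), (30, np.float64(0.45)), (45, np.float64(0.19)), (60, np.float64(-0.08)), (75, np.float64(-0.34)), (90, np.float64(-0.6)), (105, np.float64(-0.86)), (120, np.float64(-1.12)), (135, np.float64(-1.38)), (150, np.float64(-1.65)), (165, np.float64(-1.91))]
```

```bash
cat >> h.py <<'E'
def st(tag=""):
    s=robot.read_state(); print(tag,"t%.1f"%s["clock"],"p",s["position"].round(4),"yaw %.1f"%np.degrees(s["tool_rot"][2]),"F",s["ft_force"].round(1),"T",s["wrist_torque"].round(2),"grip %.0f op %.4f"%(s["grip_force"],s["opening"])); return s
def rot(y): return [np.pi,0,np.radians(y)]
E
python3 - <<'E'
from h import *
x,y=.487,.253
robot.servo_line([.227,-.473,.34],speed=.25)
robot.move_ptp([x,y,.34],rot(120)); st()
robot.servo_line([x,y,.163],rot(120),speed=.12); st("down")
robot.grab(); st("grab")
c=robot.camera("top");d=robot.camera("side")
cv2.imwrite("pics/g1.png",np.hstack([crop(c["image"],120,225,100,120,4),crop(d["image"],237,260,100,120,4)]))
E
```

```text
t3.5 p [0.4873 0.2524 0.3399] yaw 119.9 F [-0.4 -0.5  0.2] T [-0.03 -0.12  0.01] grip 0 op 0.0883
down t5.1 p [0.4873 0.2531 0.1636] yaw 120.0 F [-0.7  0.3 -0.2] T [-0.02 -0.09 -0.03] grip 0 op 0.0880
grab t5.9 p [0.4884 0.2538 0.1632] yaw 120.0 F [ 8.4  5.8 -3.8] T [ 0.73 -1.28 -0.02] grip 30 op 0.0393
```

View pics/g1.png

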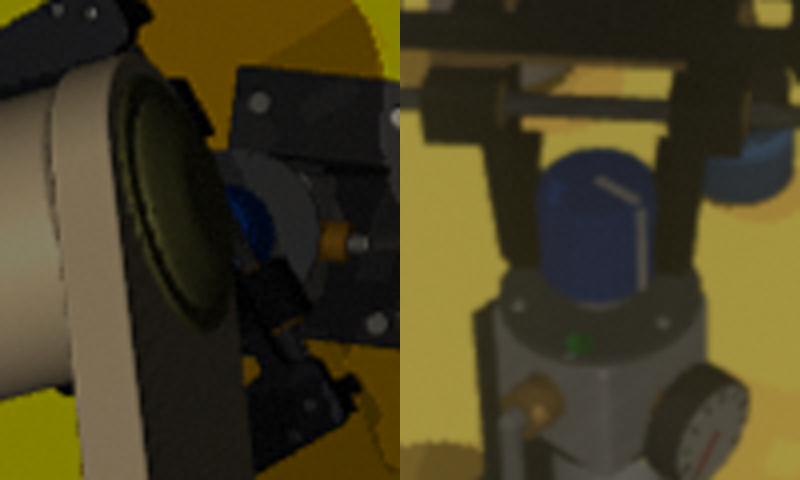

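The knob is held between the fingers. The 10 N side load means I was about 1.5 mm off along the closing line, so I'll shift the centre, press, turn and release.

Run:
```python
from h import *
x,y=.489,.2543
robot.servo_line([x,y,.163],rot(120),speed=.05); s=st("centre"); z=.163; f0=s["ft_force"][2]
while z>.1525:
    z-=.0015; robot.servo_line([x,y,z],rot(120),speed=.02); robot.wait(.1); s=st("press")
    if s["ft_force"][2]-f0>15: break
open("z","w").write(str(z))
for a in range(110,59,-10):
    robot.servo_line([x,y,z],rot(a),speed=.05); s=st("turn")
```

```text
centre t6.2 p [0.4885 0.2539 0.1631] yaw 120.0 F [-3.4 -4.5  5.5] T [-0.67  0.66 -0.02] grip 30 op 0.0395
press t6.6 p [0.4886 0.2539 0.1618] yaw 120.0 F [-3.4 -3.3  5.1] T [-0.76  0.8  -0.  ] grip 30 op 0.0391
press t6.9 p [0.4885 0.2539 0.1604] yaw 120.0 F [-5.  -3.8  6.8] T [-0.79  0.82  0.01] grip 30 op 0.0392
press t7.3 p [0.4885 0.2539 0.159 ] yaw 120.0 F [-5.3 -4.2  7.5] T [-0.79  0.9  -0.04] grip 30 op 0.0396
press t7.6 p [0.4885 0.2539 0.1577] yaw 120.0 F [-5.7 -4.7  8.8] T [-0.8   0.98  0.01] grip 30 op 0.0393
press t8.0 p [0.4886 0.2539 0.1571] yaw 120.0 F [-7.6 -5.2 15.1] T [-1.03  1.46 -0.02] grip 30 op 0.0395
press t8.3 p [0.4887 0.2539 0.1568] yaw 120.0 F [-13.3  -6.5  26.2] T [-1.19  2.1   0.02] grip 30 op 0.0393
turn t8.7 p [0.4885 0.2538 0.1568] yaw 110.0 F [-14.2  -7.9  25.8] T [-1.31  2.21 -0.  ] grip 30 op 0.0394
turn t9.0 p [0.4883 0.2538 0.1568] yaw 100.0 F [-15.4  -8.3  26.6] T [-1.37  2.48 -0.02] grip 30 op 0.0391
turn t9.3 p [0.4881 0.2538 0.1568] yaw 90.0 F [-16.3  -8.8  27.1] T [-1.35  2.67 -0.  ] grip 30 op 0.0392
turn t9.6 p [0.4879 0.2538 0.1568] yaw 80.0 F [-17.4  -8.6  29.2] T [-1.34  2.83 -0.02] grip 30 op 0.0395
turn t10.0 p [0.4877 0.2539 0.1568] yaw 70.0 F [-18.4  -8.8  28.9] T [-1.23  3.01 -0.03] grip 30 op 0.0395
turn t10.3 p [0.4876 0.254  0.1568] yaw 60.0 F [-18.5  -7.7  28.7] T [-1.21  3.16  0.02] grip 30 op 0.0391
```

Pressed fully, then turned without any sign of resistance. I'll ease it up while still gripped, release, and look.

Run:
```python
from h import *
x,y=.4885,.2543
robot.servo_line([x,y,.1632],rot(60),speed=.03); robot.wait(.2); st("up")
robot.let_go(); st("open")
robot.servo_line([x,y,.34],speed=.2)
robot.move_ptp([.50,.02,.36],rot(60));st()
c=robot.camera("top");d=robot.camera("side")
cv2.imwrite("pics/g2.png",np.hstack([crop(c["image"],130,240,80,80,5),crop(d["image"],247,290,80,80,5)]))
```

```text
up t10.9 p [0.4874 0.2539 0.163 ] yaw 60.0 F [-6.8 -4.   3.7] T [-0.7   1.22 -0.03] grip 30 op 0.0392
open t11.8 p [0.4885 0.2543 0.1632] yaw 60.0 F [ 0.1  0.7 -0.7] T [-0.07 -0.06  0.03] grip 0 op 0.0877
 t13.8 p [0.5    0.0208 0.3597] yaw 60.0 F [-0.2 -0.   0.2] T [-0.03  0.01 -0.01] grip 0 op 0.0881
```

View pics/g2.png

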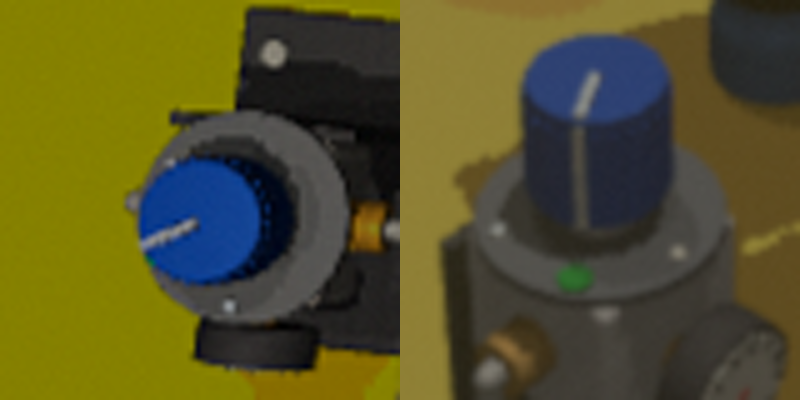

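The white line is on the green dot and the knob is up: its top is at the same height in the side view as before (about row 306). Now the cap.

Run:
```python
from h import *
x,y=.550,-.2332
robot.move_ptp([x,y,.36],rot(150)); s=st(); print(s["q"].round(2))
robot.servo_line([x,y,.208],rot(150),speed=.12); st("down")
robot.grab(); s=st("grab"); print(s["q"].round(2))
c=robot.camera("top");d=robot.camera("side")
cv2.imwrite("pics/g3.png",np.hstack([crop(c["image"],430,185,100,120,4),crop(d["image"],350,100,100,120,4)]))
```

```text
t15.6 p [ 0.5502 -0.2327  0.3601] yaw 150.0 F [-0.6  0.  -0.1] T [ 0.04 -0.18 -0.  ] grip 0 op 0.0881
[-0.6   0.44  1.01  0.    1.69 -1.64]
down t17.0 p [ 0.5502 -0.2333  0.2087] yaw 150.0 F [ 0.1 -0.5 -0.1] T [ 0.01 -0.11  0.02] grip 0 op 0.0883
grab t17.8 p [ 0.5506 -0.2321  0.208 ] yaw 150.0 F [ 3.3  5.1 -0.5] T [ 0.78 -0.7  -0.06] grip 30 op 0.0395
[-0.6   0.5   1.31  0.    1.33 -1.64]
```

View pics/g3.png

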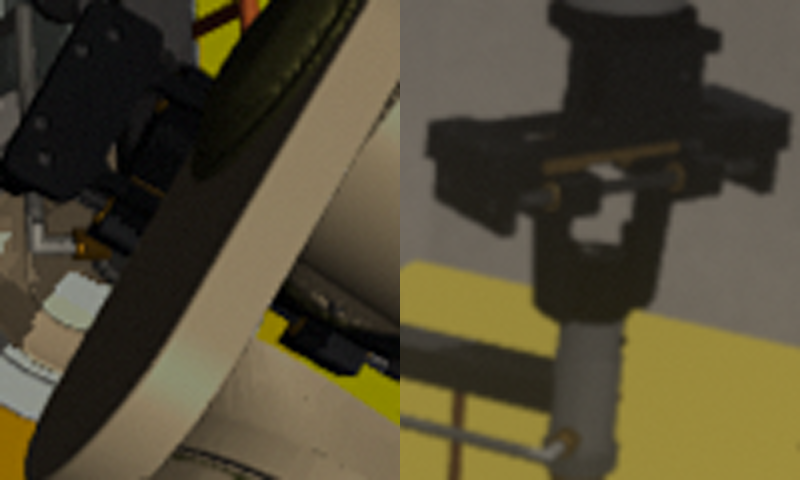

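The cap is gripped squarely with fingers on either side. I'll turn clockwise until the torque shows the stop.

Run:
```python
from h import *
x,y,a,z=.5507,-.2318,150.,.208
robot.servo_line([x,y,z],rot(a),speed=.05); s=st("centre")
while a>-70:
    d=12 if a>-15 else 4
    a-=d; z-=.004*d/360
    robot.servo_line([x,y,z],rot(a),speed=.05); s=robot.read_state()
    if a<-12 or int(a)%36==6: st("%.0f"%a)
    if abs(s["wrist_torque"][2])>.25: break
s=st("end");print(a,z,s["q"].round(3)); open("z","w").write(f"{a} {z}")
```

```text
centre t18.1 p [ 0.5507 -0.232   0.2081] yaw 150.0 F [ 0.3 -1.8  0.3] T [-0.17 -0.07  0.05] grip 30 op 0.0388
114 t19.2 p [ 0.5507 -0.232   0.2077] yaw 114.3 F [-0.2 -2.3  1.1] T [-0.54  0.1  -0.11] grip 30 op 0.0389
78 t20.3 p [ 0.5506 -0.232   0.2073] yaw 78.4 F [-2.3 -4.9  2.4] T [-0.76  0.35 -0.06] grip 30 op 0.0389
42 t21.4 p [ 0.5506 -0.2319  0.2068] yaw 42.4 F [-2.5 -4.8  1.8] T [-0.63  0.48 -0.08] grip 30 op 0.0391
6 t22.4 p [ 0.5506 -0.2319  0.2064] yaw 6.4 F [-2.6 -4.8  1.3] T [-0.56  0.44 -0.08] grip 30 op 0.0388
-18 t23.1 p [ 0.5506 -0.2318  0.2062] yaw -17.6 F [-3.2 -4.1  2.1] T [-0.51  0.48 -0.06] grip 30 op 0.0395
-22 t23.4 p [ 0.5505 -0.2318  0.2061] yaw -21.7 F [-3.6 -3.9  1.6] T [-0.55  0.53 -0.07] grip 30 op 0.0391
-26 t23.6 p [ 0.5505 -0.2319  0.2061] yaw -25.7 F [-3.8 -3.5  1.4] T [-0.54  0.42 -0.02] grip 30 op 0.0393
-30 t23.9 p [ 0.5506 -0.2318  0.2061] yaw -29.6 F [-2.6 -4.5  3. ] T [-0.59  0.49 -0.06] grip 30 op 0.0392
-34 t24.1 p [ 0.5506 -0.2318  0.206 ] yaw -33.7 F [-3.1 -4.2  2.7] T [-0.52  0.42  0.02] grip 30 op 0.0396
-38 t24.4 p [ 0.5506 -0.2318  0.206 ] yaw -37.6 F [-2.4 -4.1  2. ] T [-0.56  0.51  0.58] grip 30 op 0.0390
end t24.4 p [ 0.5506 -0.2318  0.206 ] yaw -37.6 F [-2.4 -4.1  2. ] T [-0.56  0.51  0.58] grip 30 op 0.0390
-38.0 0.20591111111111085 [-0.594  0.498  1.315 -0.     1.329  1.633]
```

It stopped at yaw ≈ -37°, where I predicted, with 0.58 N m. Holding briefly, then backing off 90°.

Run:
```python
from h import *
x,y,a,z=.5507,-.2318,-38.,.2059
robot.wait(.4); s=st("stop")
for a in list(range(-26,53,12))+[53.5]:
    robot.servo_line([x,y,z+.004*(a+37)/360],rot(a),speed=.05)
    if a==-26: st("first")
robot.wait(.5); st("back")
c=robot.camera("top");d=robot.camera("side")
cv2.imwrite("pics/g4.png",np.hstack([crop(c["image"],430,185,100,120,4),crop(d["image"],350,100,100,120,4)]))
```

```text
stop t24.8 p [ 0.5506 -0.2318  0.206 ] yaw -37.6 F [-3.7 -4.4  2.3] T [-0.57  0.51  0.55] grip 30 op 0.0392
first t25.2 p [ 0.5506 -0.2318  0.2061] yaw -25.6 F [-3.3 -4.4  2.5] T [-0.53  0.48  0.05] grip 30 op 0.0394
back t28.1 p [ 0.5506 -0.2319  0.207 ] yaw 53.9 F [-2.3 -5.1  1.9] T [-0.73  0.45  0.09] grip 30 op 0.0391
```

View pics/g4.png

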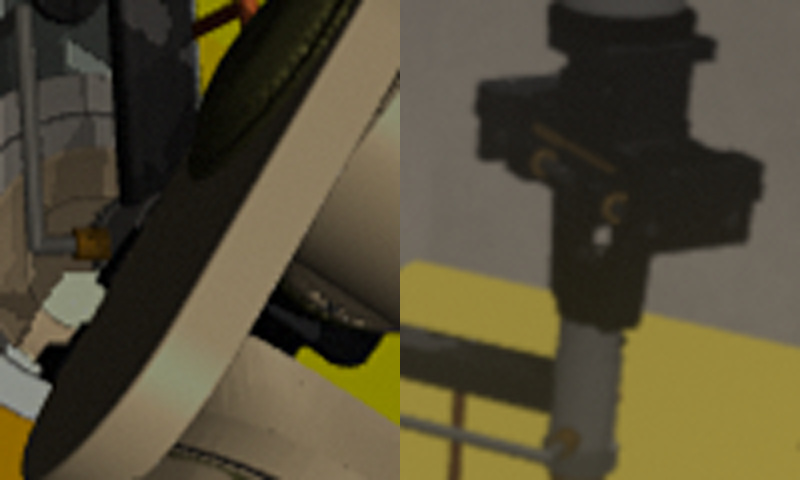

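The cap is still gripped; its white line is hidden by the gripper. Both the predicted angle (187°) and the torque stop agree on where it bottomed, so I'm handing in.

```bash
python3 -c "
from station import robot
print(robot.job_done())"
```

```text
the job is handed in; nothing more can be done
None
```

The job is handed in, with no verdict returned: the knob is up with its line on the green dot (seen on camera), and the gripper still holds the cap about 90° back from its stop, judged from arm angle and wrist torque because the gripper hides the cap's line.

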